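Lift a polished drawer pull with spring tongs

TASK

A small timber offcut lies across the spring tongs: lift it off and set it down on the bench, the same way up, clear of the tongs. Then take up the tongs, close their jaws on the polished brass drawer pull that waits on its little black stand, lift it about 10 cm, and finish there, still holding the tongs closed on it. Only the tongs may touch the polished brass, and the jar, bottle and tin standing near are to be left where they are.

Things in the scene. Friction and masses are not known exactly. Their poses are not given: they have to be found in the camera images.
- offcut: rough wooden block, 45 mm (its x) by 90 mm (its y) by 45 mm high, 0.13 kg; origin at the centre of its underside, z up. It lies across both orange grips of the tongs, its long y axis across the tongs, its underside 20 mm above the mat. The bench beside the mat's left (+y) edge is free to set it on
- tongs: steel spring tongs lying flat on a 4 mm green mat, 184 mm long, 20 mm high, 0.09 kg, balanced near the orange grips. This body is the left leg with the hinge (left as seen from hinge to jaws). x runs from hinge to jaws, y left, z up; origin on the underside, midway between the grips while fully open; hinge at x = -85 mm, middle of the jaws at x = +80 mm
- tongs_arm (a joint): how far the right leg of the tongs has swung toward the left one, rad: 0 fully open, 0.34 the stop. A spring pushes it open: about 4 N on each grip when open, 10 N at 0.15 rad, 13 N at 0.25. The grips come together by 8.5 mm and the jaws by 16.5 mm for each 0.1 rad; closed on the pull's neck it reads about 0.2, the grips then some 39 mm across
- tongs_hinge (a point): centre of the tongs' hinge pin, mid-height (10 mm above the underside); it has the axes of the left leg
- jaw_left (a point): hollow of the V of the left jaw, mid-height. The jaws are two facing shallow Vs, 33 mm long and 20 mm high. Fully open the hollows are 56 mm apart and the ends of the Vs 45 mm apart
- jaw_right (a point): the same point on the right jaw; the midpoint of jaw_left and jaw_right is the middle of the jaws
- grip_left (a point): middle of the outer face of the left grip, mid-height. The grips are orange plates on the legs, 44 mm long and 20 mm high; fully open they measure 57 mm across their outer faces
- grip_right (a point): the same point on the right grip
- pull: polished brass drawer pull standing loose on the stand, 51 mm tall, 0.09 kg: foot 26 mm across and 6 mm high, straight neck 20 mm across from 6 to 39 mm, head 24 mm across above; origin at the centre of its underside, z up
- pull_neck (a point): point on the pull's axis at half height of its neck, 22 mm above its underside: where to close the jaws
- stand: round black stand, fixed in place, 64 mm tall: foot 60 mm across, stem 18 mm, on top a nest 40 mm across with a rim 4 mm high around the pull's foot; the pull stands 60 mm above the stand's underside. Origin at the centre of its underside
- mat: green work mat, fixed, 320 x 315 x 4 mm, under tongs and stand; origin at the centre of its underside, on the bench. Beware: a fixed timber post, 95 mm square, turned 45 degrees, rises through the bench to 1.1 m above it, its axis at x = 0.293, y = -0.007 m from the robot base, between the right side of the bench and the mat: swing past it with the arm folded up over its base
- jar: glass jar with blue lid, 61 mm across, 75 mm tall, bystander; origin at the centre of its underside
- bottle: green plastic bottle with black nozzle, 49 mm across, 130 mm tall, bystander; origin at the centre of its underside
- tin: tin with a purple and white label, 67 mm across, 85 mm tall, bystander; origin at the centre of its underside
There are look-alikes about, which are no part of the job. Of the things shaped like the pull, the brass one is meant.

How it is judged:
By the outcome, as a careful person would: the job done as asked, in the order asked, and still so for the second after the job is handed in, while the arm keeps its last pose, push and grip.
It also fails if it takes over 72 s, if anything falls off the work surface, if the arm or the gripper's body presses on something with over 40 N, if the wrist force passes 120 N, or if a joint passes its speed limit or range.

ROBOT

A 7-joint arm with a two-finger parallel gripper is mounted at the origin on the work surface; the furniture and walls round the work are solid. World frame = base frame: x ahead of the robot, y to its left, z up, the work surface at z = 0. Lengths are in m, angles in rad, forces in N, time in s.
With the tool pointing down it reaches from about 0.4 to 0.875 m from the base axis. Payload 4.4 kg.
Tool frame: the origin (TCP) lies midway between the tips of the shut fingers; the grasp point (between the pads) lies r.hold_point_z behind it (r.hold_point_z is the distance from the TCP to the grasp point, in m); z points along the fingers, y is the line along which they close (so a half turn about z gives the same grasp; the last joint's range is limited). The gripper opens to 85 mm and grips with 20 to 120 N. Pads are 22 mm wide; open, the fingers measure 114 mm over their backs; the gripper's body (76 mm by 85 mm) begins 54 mm behind the grasp point. The pads swing forward as they close: fully open they stand 13 mm farther back than shut.
Start: joints at [-1.322, 0.628, 0.038, 1.517, -0.027, 0.996, -0.02], TCP at [0.201, 0.618, 0.231] pointing down, gripper open.
Joint ranges: [-3.06, 3.06], [-0.37, 2.12], [-1.25, 1.32], [0.18, 2.47], [-1.1, 4.24], [0.23, 1.98], [-2.94, 2.94]. Speed limits (rad/s): [2.57, 2.57, 3.14, 3.14, 3.14, 3.14, 3.14].

INTERFACE

Orientations are given as a 3x3 rotation matrix whose columns are the frame's x, y, z axes.
In Python, from workcell import r gives the robot as it stands.
- The arm moves only by the tool move_arm, never from a script. Its argument "moves" is text: rows parted by semicolons, each of 7 numbers parted by spaces: the shift along the tool's x, y, z in cm, then the turn, a rotation vector about the tool's x, y, z in degrees, then the opening, from 0 (shut) to 1 (fully open). A call has 1 to 8 rows; each row is the pose to reach, as a shift and turn from the pose commanded when the call began, along the tool's axes at that moment; what a row does not reach only later rows make up. A row lasts 1/10 s, in which the tool goes at most 50 mm and 8.59 degrees, less where a joint would pass 70% of its speed; a pose out of reach is approached as far as the arm can. A call with a gripper value outside its range is refused whole. The fingers move at their own pace and stop on an object; "grip_force" is the grip in N (left out, the last holds). Time passes only in rows, so rows that repeat a pose let the fingers close. It gives the time, the measured TCP pose, the force, the opening and the grip force at its end, in the units of the state.
- r.sense(): the state, without advancing time (a new reading comes with each control period).
- r.camera(name): name is "side" or "top" or "wrist"; returns a dict with "frame" (480x640x3 uint8, red, green, blue), "mtx" (3x3 intrinsics, pixels), "R" (3x3) and "t" (3): a world point X has camera coordinates R X + t. Camera axes: x right, y down, z forward; pixel columns grow to the right and rows downward; lengths in m; the calibration is good to about 2 mm. The wrist camera is an equidistant fisheye: a pixel r from the principal point sees the ray r / f radians off the axis. A picture is of the moment at which its call begins. There is no depth.
- r.close_job(): hands the job in; it is judged then, once.
The state is a dict: "clock": time; "joint_positions": joint angles; "qvel": joint speeds; "tau": joint torques, N m; "tool_pos": TCP position; "tcp_rot": TCP orientation; "contact_force": force on the tool from outside, world axes, zero at the start; "moment": the same for the moment, N m; "gripper_width": finger opening in m; "finger_force": force on a finger pad.
Only numpy, scipy, OpenCV 4.12 (cv2) and the standard library are available. Lean on these libraries where they do the work, as an engineer would, in place of code of your own. Each camera call takes 0.05 s, during which the arm holds its last target. There are 200 camera calls.

## Working session

There is one attempt and no reset: what is moved stays moved. The work goes in short steps, Python scripts to look and compute and a tool call to move; the robot and the scene stay as the last step left them, time stands still between calls to the robot, and variables do not carry over. Pictures are saved under pics/ and viewed, at most 10 in all, crops included, and the job is handed in when it is done.

Besides the shell and the picture viewer there is one more tool, called after ">>>" as name(argument=value, ...) on one line, values as JSON. move_arm: Moves the arm, as the interface text tells. Its arguments: {"type":"object","properties":{"moves":{"type":"string"},"grip_force":{"type":"number"}},"required":["moves"]}

```bash
ls; mkdir -p pics
cat > h.py <<'E'
import numpy as np, cv2, json
from workcell import r
def snap(name, fn):
    c=r.camera(name); np.savez('pics/'+fn+'.npz',**{k:np.asarray(v) for k,v in c.items()})
    cv2.imwrite('pics/'+fn+'.png',cv2.cvtColor(c['frame'],cv2.COLOR_RGB2BGR)); return c
def load(fn): return dict(np.load('pics/'+fn+'.npz'))
def ray(c,uv,fish=False):
    K=c['mtx']; x=(uv[0]-K[0,2])/K[0,0]; y=(uv[1]-K[1,2])/K[1,1]
    if fish:
        t=np.hypot(x,y); s=np.sin(t)/max(t,1e-9); d=np.array([x*s,y*s,np.cos(t)])
    else: d=np.array([x,y,1.])
    d=c['R'].T@d; return -c['R'].T@c['t'], d/np.linalg.norm(d)
def tri(*rs):
    A=np.zeros((3,3));b=np.zeros(3)
    for o,d in rs:
        P=np.eye(3)-np.outer(d,d);A+=P;b+=P@o
    X=np.linalg.solve(A,b); return X,[np.linalg.norm((np.eye(3)-np.outer(d,d))@(X-o))*1e3 for o,d in rs]
def onz(ra,z): o,d=ra; return o+d*(z-o[2])/d[2]
def proj(c,X,fish=False):
    p=c['R']@np.asarray(X,float)+c['t'];K=c['mtx']
    if fish:
        q=np.hypot(p[0],p[1]);t=np.arctan2(q,p[2]);x,y=p[:2]/max(q,1e-9)*t
    else: x,y=p[:2]/p[2]
    return np.array([K[0,0]*x+K[0,2],K[1,1]*y+K[1,2]])
E
python3 - <<'E'
from h import *
s=r.sense(); print({k:np.round(v,3).tolist() for k,v in s.items()}, r.hold_point_z)
for n in ['side','top','wrist']:
    c=snap(n,n+'0'); print(n,np.round(-c['R'].T@c['t'],3),np.round(c['R'][2],2),c['mtx'][0,0])
E
```

```text
pics
{'clock': 0.0, 'joint_positions': [-1.322, 0.629, 0.038, 1.518, -0.027, 0.996, -0.02], 'qvel': [0.001, -0.0, 0.0, -0.0, -0.002, -0.002, -0.001], 'tau': [-0.0, -56.34, 1.226, -19.344, 0.011, 0.011, 0.0], 'tool_pos': [0.201, 0.617, 0.23], 'tcp_rot': [[-0.951, 0.31, -0.001], [0.31, 0.951, -0.002], [-0.0, -0.002, -1.0]], 'contact_force': [0.067, 0.288, 0.437], 'moment': [0.027, -0.009, -0.029], 'finger_force': 0.0, 'gripper_width': 0.086} 0.0187
side [0.108 1.039 0.553] [ 0.38 -0.77 -0.52] 514.1066923925611
top [0.327 0.327 0.923] [ 0.15  0.05 -0.99] 455.5091249586755
wrist [0.124 0.641 0.373] [ 0.3  -0.1  -0.95] 371.64829954431775
```

View pics/top0.png

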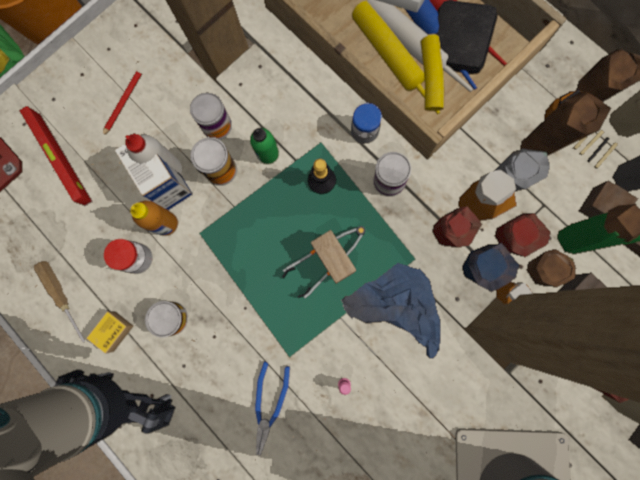

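View pics/side0.png

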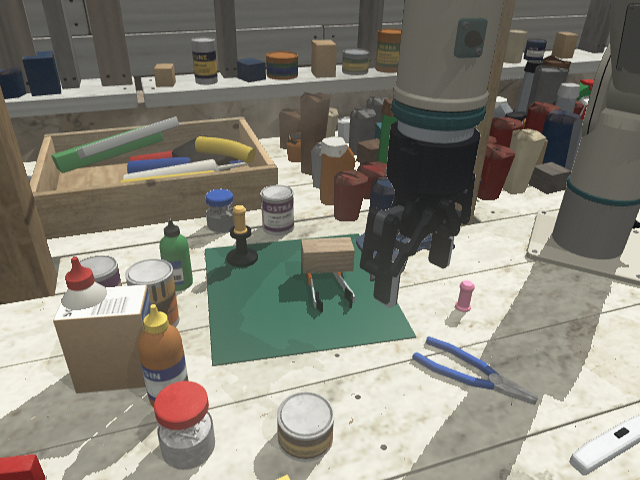

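The top view shows the mat with the tongs (hinge near (360,231), jaws near (285,268) and (305,295)). The offcut lies across them at (333,257). The candidates for the pull are the brass one on the black stand at (320,167) in top and (239,222) in side, and the pink one on the bench at (345,386) in top and (465,295) in side. By the description it is the brass one on the stand. I'll check it in a close crop.

Run:
```python
import cv2,numpy as np
t=cv2.imread('pics/top0.png');s=cv2.imread('pics/side0.png')
a=cv2.resize(t[150:310,270:380],None,fx=3.7,fy=3.7,interpolation=cv2.INTER_CUBIC)
b=cv2.resize(s[195:315,220:365],None,fx=2.6,fy=2.6,interpolation=cv2.INTER_CUBIC)
im=np.zeros((600,800,3),np.uint8);im[:a.shape[0],:a.shape[1]]=a;im[:b.shape[0],415:415+b.shape[1]]=b
c=cv2.resize(s[195:270,220:265],None,fx=3.7,fy=3.7,interpolation=cv2.INTER_CUBIC)
im[315:315+c.shape[0],415:415+c.shape[1]]=c
cv2.imwrite('pics/crop1.png',im)
```

```text
(no output)
```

View pics/crop1.png

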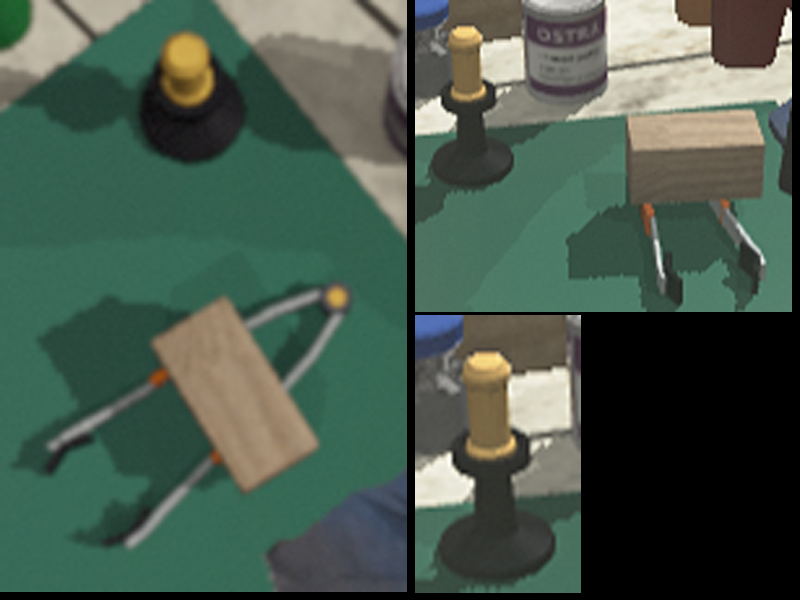

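The crop confirms it: the brass pull sits in the nest on the black stand at top (320,167) and side (239,218). The offcut's top-face corners are sharp in both views. I'll triangulate next.

```bash
cat > m1.py <<'E'
from h import *
t=load('top0');s=load('side0')
T=lambda u,v:ray(t,(270+u/3.7-.36,150+v/3.7-.36))
S=lambda u,v:ray(s,(220+(u-415)/2.6-.3,195+v/2.6-.3))
S2=lambda u,v:ray(s,(220+(u-415)/3.7-.36,195+(v-315)/3.7-.36))
def p(n,*a):
    X,e=tri(*a);print(n,np.round(X,4),np.round(e,1));return X
A=p('blk jaw/hix',T(152,341),S(628,143));B=p('blk jaw/lox',T(247,492),S(763,136))
C=p('blk hinge/hix',T(222,297),S(631,115));D=p('blk hinge/lox',T(318,445),S(755,111))
print('sizes',*[round(np.linalg.norm(x)*1e3,1) for x in (A-B,C-D,A-C,B-D)],'ctr',(A+B+C+D)/4)
m=onz
zt=.069
q=[m(T(*x),zt) for x in((152,341),(247,492),(222,297),(318,445))];q=np.array(q)
print('at z.069 ctr',q.mean(0),'axis y deg',np.degrees(np.arctan2(*(q[0]-q[1]+q[2]-q[3])[[1,0]])),'sz',[round(np.linalg.norm(q[i]-q[j])*1e3,1) for i,j in((0,1),(2,3),(0,2),(1,3))])
print('hinge',m(T(337,297),.024))
print('jaw tips top', m(T(52,446),.024),m(T(130,545),.024))
p('jawL?',T(52,446),S(668,268));p('jawR?',T(130,545),S(762,262))
print('pull head top',p('head',T(186,42),S2(487,362)))
print('stand foot ctr', m(T(193,110),.0))
E
python3 m1.py
```

```text
blk jaw/hix [0.4471 0.381  0.0756] [1.4 1.4]
blk jaw/lox [0.3715 0.3315 0.0757] [1.4 1.4]
blk hinge/hix [0.4676 0.3446 0.0724] [2.1 2.1]
blk hinge/lox [0.3943 0.2954 0.0695] [0.6 0.6]
sizes 90.3 88.3 41.9 43.1 ctr [0.42014442 0.33814034 0.07330586]
at z.069 ctr [0.42055764 0.33824874 0.069     ] axis y deg 33.333319120579446 sz [np.float64(91.0), np.float64(90.2), np.float64(42.5), np.float64(43.1)]
hinge [0.47846688 0.28438216 0.024     ]
jaw tips top [0.3954667  0.43609103 0.024     ] [0.3436909  0.39288321 0.024     ]
jawL? [0.3937 0.4349 0.0293] [1.5 1.5]
jawR? [0.3443 0.3932 0.0226] [0.6 0.6]
head [0.5881 0.3633 0.1152] [2.8 2.8]
pull head top [0.58810945 0.36332337 0.11522489]
stand foot ctr [0.58857573 0.36508358 0.        ]
```

```bash
cat >> h.py <<'E'
from scipy.spatial.transform import Rotation as Ro
def Rdown(yaw):  # yaw (deg) of tool y axis, tool pointing down
    a=np.radians(yaw);y=np.array([np.cos(a),np.sin(a),0]);z=np.array([0,0,-1.]);return np.c_[np.cross(y,z),y,z]
def mv(pos,yaw):
    s=r.sense();R=np.array(s['tcp_rot']);d=R.T@(np.array(pos)-s['tool_pos'])*100
    w=Ro.from_matrix(R.T@Rdown(yaw)).as_rotvec(degrees=True)
    print('MV',np.round(d,2),np.round(w,1))
E
python3 - <<'E'
from h import *
mv((.4205,.338,.15),123.3)
t=load('top0')
for n,p in dict(matTop=(320,143),matR=(413,258),matB=(290,356),matL=(201,234),place=(228,330),can=(165,318),pliers=(268,365),pink=(345,386)).items():
    print(n,np.round(onz(ray(t,p),0.004),3))
for n,p,z in (('tin',(391,163),.085),('jar',(366,112),.075),('bottle',(261,131),.13)): print(n,np.round(onz(ray(t,p),z),3))
E
```

```text
MV [-29.52 -19.78   8.09] [ -0.1  -0.  -51.3]
matTop [0.666 0.37  0.004]
matR [0.426 0.178 0.004]
matB [0.228 0.421 0.004]
matL [0.469 0.613 0.004]
place [0.276 0.546 0.004]
can [0.296 0.676 0.004]
pliers [0.21  0.464 0.004]
pink [0.174 0.312 0.004]
tin [0.598 0.231 0.085]
jar [0.704 0.278 0.075]
bottle [0.642 0.473 0.13 ]
```

>>> move_arm(moves="-29.5 -19.8 8 0 0 -51.3 1;-29.5 -19.8 8 0 0 -51.3 1;-29.5 -19.8 8 0 0 -51.3 1;-29.5 -19.8 8 0 0 -51.3 1;-29.5 -19.8 8 0 0 -51.3 1;-29.5 -19.8 8 0 0 -51.3 1;-29.5 -19.8 8 0 0 -51.3 1;-29.5 -19.8 8 0 0 -51.3 1", grip_force=30)

```text
clock: 0.95
tool_pos: [0.4239, 0.3315, 0.1499]
tcp_rot: [[-0.841, -0.541, -0.0], [-0.541, 0.841, -0.005], [0.003, -0.004, -1.0]]
contact_force: [0.2, -0.1, -0.0]
gripper_width: 0.0855
finger_force: 0.0
```

>>> move_arm(moves="0 0 0 0 0 0 1;0 0 0 0 0 0 1;0 0 0 0 0 0 1;0 0 0 0 0 0 1")

```text
clock: 1.35
tool_pos: [0.4192, 0.3404, 0.1517]
tcp_rot: [[-0.834, -0.551, 0.0], [-0.551, 0.834, 0.001], [-0.001, 0.001, -1.0]]
contact_force: [-0.2, 1.2, 0.1]
gripper_width: 0.0855
finger_force: 0.0
```

Run:
```python
from h import *
snap('wrist','w1'); mv((.4205,.338,.035),123.3); mv((.4205,.338,.15),123.3)
```

```text
MV [ 0.03 -0.24 11.66] [0.  0.  0.1]
MV [ 0.03 -0.24  0.16] [0.  0.  0.1]
```

View pics/w1.png

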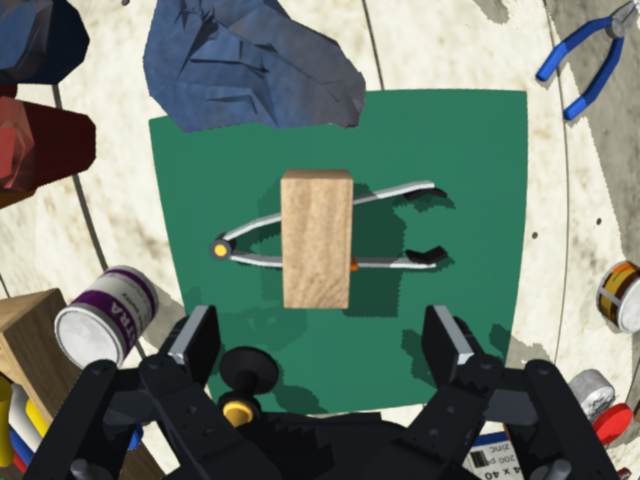

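The wrist view shows the offcut square to the fingers, with its top face from (281,178) to (348,308). The hinge is at (221,250), the left jaw tip at (445,258) and the right one at (443,190). The stand is at (245,370) and the tin at (105,310).

```bash
cat > m2.py <<'E'
from m1 import *
w=load('w1');W=lambda u,v:ray(w,(u,v),True)
c=[p('jh',T(152,341),S(628,143),W(348,308)),p('jl',T(247,492),S(763,136),W(352,179)),p('hh',T(222,297),S(631,115),W(284,308)),p('hl',T(318,445),S(755,111),W(281,178))]
c=np.array(c);print('ctr',c.mean(0),'ang',np.degrees(np.arctan2(*(c[0]-c[1]+c[2]-c[3])[[1,0]])))
q=np.array([onz(W(*x),.069) for x in((348,308),(352,179),(284,308),(281,178))]);print('wrist@.069',q.mean(0),'ang',np.degrees(np.arctan2(*(q[0]-q[1]+q[2]-q[3])[[1,0]])),np.ptp(q,0))
p('hinge',T(337,297),W(221,250));p('head',T(186,42),S2(487,362),W(237,412))
E
python3 m2.py | sed '1,13d'
```

```text
jh [0.4466 0.3798 0.0734] [1.  2.9 2.8]
jl [0.3714 0.3308 0.0751] [1.2 1.9 1. ]
hh [0.4683 0.3434 0.0715] [2.4 2.1 1.3]
hl [0.3945 0.2948 0.0691] [0.8 0.5 0.6]
ctr [0.42019043 0.33719876 0.07229739] ang 33.21831052743428
wrist@.069 [0.42050457 0.33693496 0.069     ] ang 32.975886113400236 [0.09890143 0.08546801 0.        ]
hinge [0.4788 0.284  0.0223] [0.3 0.3]
head [0.5853 0.3597 0.0973] [12.1 14.4 22.4]
```

>>> move_arm(moves="0 -0.3 4 0 0 0 1;0 -0.3 8 0 0 0 1;0 -0.3 10 0 0 0 1;0 -0.3 11.6 0 0 0 1;0 -0.3 11.6 0 0 0 1;0 -0.3 11.6 0 0 0 1")

```text
clock: 2.0
tool_pos: [0.4217, 0.3367, 0.0356]
tcp_rot: [[-0.836, -0.549, -0.0], [-0.549, 0.836, 0.0], [-0.0, 0.0, -1.0]]
contact_force: [-0.3, 0.4, 0.3]
gripper_width: 0.0855
finger_force: 0.0
```

>>> move_arm(moves="0 0 0 0 0 0 0.3;0 0 0 0 0 0 0.3;0 0 0 0 0 0 0.3;0 0 0 0 0 0 0.3;0 0 0 0 0 0 0.3;0 0 0 0 0 0 0.3;0 0 0 0 0 0 0.3", grip_force=30)

```text
clock: 2.7
tool_pos: [0.4225, 0.3365, 0.0363]
tcp_rot: [[-0.836, -0.548, 0.001], [-0.548, 0.836, 0.001], [-0.002, 0.0, -1.0]]
contact_force: [-0.3, 0.7, 6.5]
gripper_width: 0.044
finger_force: 30.5
```

>>> move_arm(moves="0 0 -2 0 0 0 0.3;0 0 -5 0 0 0 0.3;0 0 -8 0 0 0 0.3;0 0 -10 0 0 0 0.3;0 0 -10 0 0 0 0.3")

```text
clock: 3.2
tool_pos: [0.4236, 0.3371, 0.1379]
tcp_rot: [[-0.836, -0.548, 0.004], [-0.548, 0.836, 0.004], [-0.006, 0.001, -1.0]]
contact_force: [0.4, 0.3, -2.5]
gripper_width: 0.0448
finger_force: 31.6
```

Run:
```python
from h import *
mv((.305,.55,.135),128.5)
```

```text
MV [-1.75 24.31  0.32] [ 0.   0.3 -5.3]
```

>>> move_arm(moves="-0.4 5 0.3 0 0 -2 0.3;-0.8 9 0.3 0 0 -3 0.3;-1.2 13 0.3 0 0 -4 0.3;-1.5 17 0.3 0 0 -5 0.3;-1.7 21 0.3 0 0 -5.3 0.3;-1.7 24.3 0.3 0 0 -5.3 0.3;-1.7 24.3 0.3 0 0 -5.3 0.3;-1.7 24.3 0.3 0 0 -5.3 0.3")

```text
clock: 4.0
tool_pos: [0.3018, 0.548, 0.1306]
tcp_rot: [[-0.781, -0.625, -0.001], [-0.625, 0.781, -0.003], [0.002, -0.001, -1.0]]
contact_force: [0.8, -2.0, -0.9]
gripper_width: 0.0445
finger_force: 31.6
```

Run:
```python
from h import *
snap('side','s2');snap('top','t2');mv((.305,.55,.0125),128.5)
a=cv2.imread('pics/s2.png')[180:480,220:560];b=cv2.imread('pics/t2.png')[130:430,160:420]
cv2.imwrite('pics/c2.png',cv2.resize(np.hstack([a,b]),None,fx=1.33,fy=1.33))
```

```text
MV [-0.32  0.24 11.86] [-0.1 -0.1 -0. ]
```

View pics/c2.png

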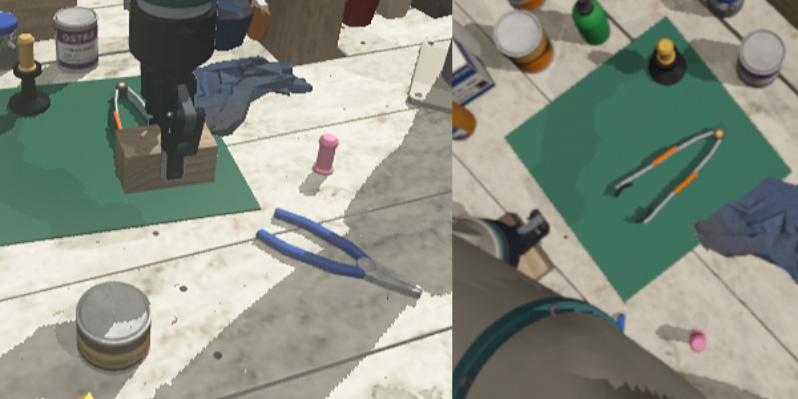

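The offcut is in the fingers, level, over free bench. The tongs lie uncovered on the mat, hinge at crop (719,133) and grips at (665,155) and (686,181). Now I'll lower the offcut.

>>> move_arm(moves="-0.3 0.2 4 0 0 0 0.3;-0.3 0.2 8 0 0 0 0.3;-0.3 0.2 10 0 0 0 0.3;-0.3 0.2 11 0 0 0 0.3;-0.3 0.2 11.5 0 0 0 0.3;-0.3 0.2 11.5 0 0 0 0.3;-0.3 0.2 11.5 0 0 0 0.3")

```text
clock: 4.8
tool_pos: [0.3048, 0.5526, 0.0186]
tcp_rot: [[-0.782, -0.623, 0.001], [-0.623, 0.782, 0.002], [-0.002, 0.001, -1.0]]
contact_force: [0.3, 0.7, -1.5]
gripper_width: 0.0447
finger_force: 31.6
```

>>> move_arm(moves="0 0 0.2 0 0 0 0.3;0 0 0.4 0 0 0 0.3;0 0 0.5 0 0 0 0.3;0 0 0.6 0 0 0 0.3;0 0 0.6 0 0 0 0.3")

```text
clock: 5.3
tool_pos: [0.3044, 0.5526, 0.0139]
tcp_rot: [[-0.782, -0.623, 0.001], [-0.623, 0.782, 0.001], [-0.002, 0.0, -1.0]]
contact_force: [-1.6, -2.9, 14.1]
gripper_width: 0.0447
finger_force: 33.5
```

Contact with the bench (14 N). I'll release and rise straight up.

>>> move_arm(moves="0 0 0 0 0 0 0.7;0 0 0 0 0 0 1;0 0 0 0 0 0 1;0 0 -0.2 0 0 0 1;0 0 -2 0 0 0 1;0 0 -5 0 0 0 1;0 0 -9 0 0 0 1;0 0 -13 0 0 0 1")

```text
clock: 6.1
tool_pos: [0.3038, 0.5514, 0.1422]
tcp_rot: [[-0.782, -0.623, -0.001], [-0.623, 0.782, -0.001], [0.001, -0.0, -1.0]]
contact_force: [-0.4, 1.4, -0.7]
gripper_width: 0.0855
finger_force: 0.0
```

Run:
```python
from h import *
mv((.415,.35,.17),40)
```

```text
MV [  3.87 -22.68  -2.77] [-0.1 -0.  88.6]
```

>>> move_arm(moves="0 -3 -2.7 0 0 8 1;0.5 -6 -2.7 0 0 16 1;1 -9 -2.7 0 0 24 1;1.5 -12 -2.7 0 0 32 1;2 -15 -2.7 0 0 40 1;2.5 -18 -2.7 0 0 48 1;3 -21 -2.7 0 0 56 1;3.9 -22.7 -2.7 0 0 64 1")

```text
clock: 6.9
tool_pos: [0.4171, 0.3476, 0.1684]
tcp_rot: [[-0.899, 0.437, 0.001], [0.437, 0.899, -0.001], [-0.001, -0.0, -1.0]]
contact_force: [-0.6, 1.0, 0.6]
gripper_width: 0.0853
finger_force: 0.0
```

>>> move_arm(moves="0 0 0 0 0 8 1;0 0 0 0 0 16 1;0 0 0 0 0 24 1;0 0 0 0 0 24.6 1;0 0 0 0 0 24.6 1;0 0 0 0 0 24.6 1")

```text
clock: 7.5
tool_pos: [0.415, 0.3502, 0.1683]
tcp_rot: [[-0.644, 0.765, -0.0], [0.765, 0.644, 0.0], [0.0, -0.0, -1.0]]
contact_force: [-0.2, -0.3, 0.6]
gripper_width: 0.0857
finger_force: 0.0
```

Run:
```python
from h import *
for n in('wrist','side','top'): snap(n,n[0]+'3')
t=cv2.imread('pics/t3.png');s=cv2.imread('pics/s3.png');w=cv2.imread('pics/w3.png')
cv2.imwrite('pics/w3c.png',cv2.resize(w[60:420,80:560],None,fx=1.66,fy=1.66))
print(np.round(r.sense()['joint_positions'],2))
```

```text
[-0.89  0.57  0.2   1.89 -0.17  0.7   0.11]
```

View pics/w3c.png

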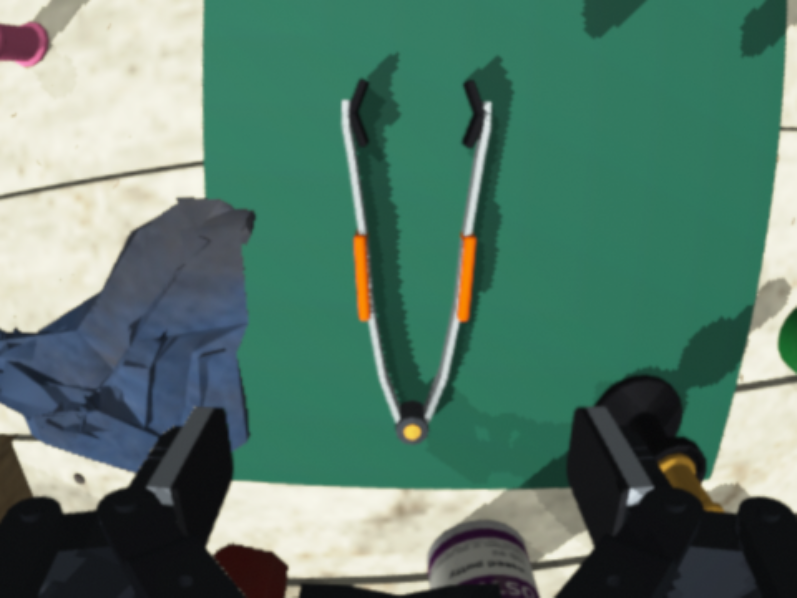

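The tongs lie clear: hinge at crop (412,431), left grip (362,278), right grip (467,278), jaw hollows near (365,112) and (470,112). The jaws are open, and the stand is at the lower right.

```bash
cat > m3.py <<'E'
from h import *
w=load('w3');t=load('t2')
def org(fn,n):
    hsv=cv2.cvtColor(load(fn)['frame'],cv2.COLOR_RGB2HSV);m=cv2.inRange(hsv,(6,170,140),(18,255,255))
    k,l,st,ce=cv2.connectedComponentsWithStats(m)
    o=[(st[i,4],ce[i],cv2.minAreaRect(np.argwhere(l==i)[:,::-1].astype(np.float32))) for i in range(1,k) if st[i,4]>25];return [x for x in o if n(x[1])]
ow=org('w3',lambda c:280<c[0]<380 and 180<c[1]<270);ot=org('t2',lambda c:270<c[0]<345 and 230<c[1]<290)
for o in ow+ot: print(o[0],np.round(o[1],1),np.round(o[2][1],1))
gw=sorted(ow,key=lambda o:o[1][0]);gt=sorted(ot,key=lambda o:-o[1][1])
G=[]
for a,b in zip(gw,gt):
    X,e=tri(ray(w,a[1],True),ray(t,b[1]));print('grip',np.round(X,4),np.round(e,1),'w@.02',np.round(onz(ray(w,a[1],True),.02),4),'t@.02',np.round(onz(ray(t,b[1]),.02),4));G.append(onz(ray(w,a[1],True),.02))
W=lambda u,v:ray(w,(80+u/1.66-.2,60+v/1.66-.2),True)
T2=lambda u,v:ray(t,(160+(u-452)/1.33,130+v/1.33))
h,e=tri(W(412,431),T2(719.5,133));print('hinge',np.round(h,4),e,onz(W(412,431),.024))
J=[onz(W(354,112),.024),onz(W(480,112),.024)]
Jm=(onz(W(363,112),.024)+onz(W(473,112),.024))/2
h=onz(W(412,431),.024);print('jaws mid',Jm,'len',np.linalg.norm(Jm-h),'dir',np.degrees(np.arctan2(*(Jm-h)[[1,0]])))
g=(G[0]+G[1])/2;print('gripmid',g,'from hinge',np.linalg.norm((g-h)[:2]),'dir',np.degrees(np.arctan2(*(g-h)[[1,0]])),'gap',np.linalg.norm(G[0]-G[1]))
E
python3 m3.py
```

```text
355 [297.6 226.4] [50.3  7.2]
349 [360.8 226.7] [ 8.2 51.2]
52 [318.9 246.6] [ 3. 20.]
66 [335.4 266.9] [ 3.2 20.5]
grip [0.4032 0.3337 0.0256] [0.3 0.3] w@.02 [0.4037 0.3321 0.02  ] t@.02 [0.404  0.3338 0.02  ]
grip [0.4427 0.3666 0.0255] [0.9 0.9] w@.02 [0.4435 0.3652 0.02  ] t@.02 [0.4442 0.3674 0.02  ]
hinge [0.4781 0.2835 0.0242] [np.float64(0.21771433849470534), np.float64(0.21771433849468727)] [0.47795337 0.28329071 0.024     ]
jaws mid [0.3728981  0.41108277 0.024     ] len 0.1654310152109362 dir 129.42293533988934
gripmid [0.42357775 0.34868048 0.02      ] from hinge 0.0850442803257376 dir 129.74561299452895 gap 0.051762790533094724
```

Run:
```python
from h import *
mv((.4235,.3491,.006),39.6)
```

```text
MV [-0.62  0.58 16.23] [ 0.  -0.   0.4]
```

>>> move_arm(moves="-0.6 0.6 4 0 0 0.4 1;-0.6 0.6 8 0 0 0.4 1;-0.6 0.6 11 0 0 0.4 1;-0.6 0.6 13 0 0 0.4 1;-0.6 0.6 14.5 0 0 0.4 1;-0.6 0.6 15.5 0 0 0.4 1;-0.6 0.6 16.2 0 0 0.4 1;-0.6 0.6 16.2 0 0 0.4 1")

```text
clock: 8.45
tool_pos: [0.4235, 0.3493, 0.006]
tcp_rot: [[-0.637, 0.771, -0.0], [0.771, 0.637, -0.0], [0.0, -0.0, -1.0]]
contact_force: [0.5, -0.2, 0.3]
gripper_width: 0.0852
finger_force: 0.0
```

>>> move_arm(moves="0 0 0 0 0 0 0.8;0 0 0 0 0 0 0.7;0 0 0 0 0 0 0.66;0 0 0 0 0 0 0.62;0 0 0 0 0 0 0.6;0 0 0 0 0 0 0.58;0 0 0 0 0 0 0.58", grip_force=40)

```text
clock: 9.15
tool_pos: [0.4243, 0.3502, 0.0079]
tcp_rot: [[-0.637, 0.771, 0.002], [0.771, 0.637, 0.002], [0.0, 0.003, -1.0]]
contact_force: [-1.5, -0.9, 9.8]
gripper_width: 0.0499
finger_force: 9.8
```

>>> move_arm(moves="0 0 -0.3 0 0 0 0.58;0 0 -1 0 0 0 0.58;0 0 -2 0 0 0 0.58;0 0 -4 0 0 0 0.58;0 0 -4 0 0 0 0.58")

```text
clock: 9.65
tool_pos: [0.425, 0.3504, 0.0487]
tcp_rot: [[-0.637, 0.771, 0.003], [0.771, 0.637, 0.003], [-0.0, 0.004, -1.0]]
contact_force: [1.0, 0.1, -1.0]
gripper_width: 0.0497
finger_force: 6.9
```

Run:
```python
from h import *
for n in('wrist','side'): snap(n,n[0]+'4')
w=cv2.imread('pics/w4.png');s=cv2.imread('pics/s4.png')
a=cv2.resize(w[120:400,160:520],None,fx=1.2,fy=1.2);b=cv2.resize(s[190:358,220:400],None,fx=2,fy=2)
cv2.imwrite('pics/c4.png',np.hstack([a,b]))
```

```text
(no output)
```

View pics/c4.png

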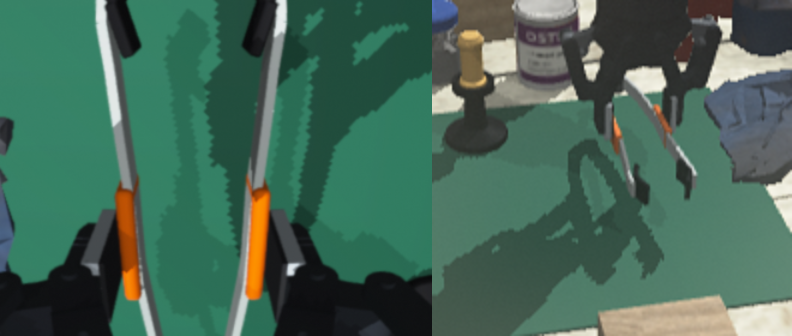

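The tongs are lifted with their grips between the pads. The jaws are still open, with crop ends near (125,50) and (262,50). Next I'll locate the pull by silhouette fit and measure the jaws' height.

```bash
cat > m5.py <<'E'
from h import *
from scipy.optimize import minimize
a=np.linspace(0,2*np.pi,40)
def hull(c,X,sc=4,fish=False):
    im=np.zeros((480*sc//4,640*sc//4),np.uint8)
    im=np.zeros((480,640),np.uint8)
    for z0,z1,R in((0.0,.006,.013),(.006,.039,.010),(.039,.051,.012)):
        P=np.array([proj(c,X+np.array([R*np.cos(t),R*np.sin(t),z]),fish) for z in(z0,z1) for t in a])
        cv2.fillConvexPoly(im,cv2.convexHull(np.round(P*16).astype(np.int32)),255,shift=4,lineType=cv2.LINE_AA)
    return im/255.
def mask(c,box):
    h=cv2.cvtColor(c['frame'],cv2.COLOR_RGB2HSV);m=cv2.inRange(h,(12,90,70),(32,255,255));o=np.zeros_like(m);x0,y0,x1,y1=box;o[y0:y1,x0:x1]=m[y0:y1,x0:x1];return o/255.
V=[(load('top0'),(305,150,335,185)),(load('side0'),(226,200,252,240))]
M=[mask(*v) for v in V]
print([m.sum() for m in M])
def run(idx,dims,x0):
    x0=np.array(x0)
    def f(d): X=x0.copy();X[:dims]+=d/1e3; return sum(((hull(V[i][0],X)-M[i])**2).sum() for i in idx)
    g=min((minimize(f,s,method='Nelder-Mead',options=dict(initial_simplex=np.array(s)+np.vstack([np.zeros(dims),4*np.eye(dims)]))) for s in(np.zeros(dims),-2*np.ones(dims))),key=lambda g:g.fun)
    X=x0.copy();X[:dims]+=g.x/1e3;return X,g.fun
for idx,d in(((0,1),3),((0,1),2),((0,),2),((1,),2)): print(idx,d,*run(idx,d,[.588,.3635,.064]))
E
python3 m5.py
```

```text
[np.float64(237.0), np.float64(324.0)]
(0, 1) 3 [0.58525357 0.36496137 0.06428207] 114.55437139561705
(0, 1) 2 [0.5856983  0.36462947 0.064     ] 114.51758554402154
(0,) 2 [0.58364208 0.36470733 0.064     ] 26.843567858515954
(1,) 2 [0.58812163 0.36141142 0.064     ] 80.36198385236447
```

Run:
```python
from h import *
mv((.516,.325,.16),-60)
```

```text
MV [ -7.77   5.55 -11.31] [ 0.  -0.1 99.6]
```

>>> move_arm(moves="0 0 -3 0 0 0 0.58;0 0 -7 0 0 0 0.58;0 0 -11.2 0 0 0 0.58;0 0 -11.2 0 0 6 0.58;0 0 -11.2 0 0 13 0.58;0 0 -11.2 0 0 20 0.58;0 0 -11.2 0 0 27 0.58;0 0 -11.2 0 0 34 0.58")

```text
clock: 10.55
tool_pos: [0.423, 0.349, 0.1574]
tcp_rot: [[-0.092, 0.996, -0.001], [0.996, 0.092, -0.001], [-0.001, -0.001, -1.0]]
contact_force: [0.3, 0.2, -1.2]
gripper_width: 0.0495
finger_force: 6.9
```

Run:
```python
from h import *
mv((.516,.325,.16),-60)
```

```text
MV [-3.25  9.04 -0.26] [-0.   0.1 65.3]
```

>>> move_arm(moves="-0.4 1.2 -0.3 0 0 8 0.58;-0.8 2.4 -0.3 0 0 16 0.58;-1.2 3.6 -0.3 0 0 24 0.58;-1.6 4.8 -0.3 0 0 32 0.58;-2 6 -0.3 0 0 40 0.58;-2.4 7 -0.3 0 0 48 0.58;-2.8 8 -0.3 0 0 56 0.58;-3.2 9 -0.3 0 0 64 0.58")

```text
clock: 11.35
tool_pos: [0.516, 0.3259, 0.1602]
tcp_rot: [[0.855, 0.519, -0.002], [0.519, -0.855, -0.001], [-0.002, 0.0, -1.0]]
contact_force: [-0.2, 0.3, -1.0]
gripper_width: 0.0498
finger_force: 6.9
```

>>> move_arm(moves="0 0 0 0 0 1 0.58;0 0 0 0 0 1 0.58;0 0 0 0 0 1 0.58;0 0 0 0 0 1 0.58")

```text
clock: 11.75
tool_pos: [0.5155, 0.3266, 0.1612]
tcp_rot: [[0.86, 0.51, -0.001], [0.51, -0.86, 0.0], [-0.001, -0.001, -1.0]]
contact_force: [0.3, -0.3, -0.6]
gripper_width: 0.0497
finger_force: 6.9
```

Run:
```python
from h import *
for n in('wrist','side','top'): snap(n,n[0]+'5')
w=cv2.imread('pics/w5.png');s=cv2.imread('pics/s5.png')
print(np.round(r.sense()['joint_positions'],2))
a=cv2.resize(w[100:350,180:460],None,fx=1.6,fy=1.6,interpolation=cv2.INTER_CUBIC);b=cv2.resize(s[130:280,180:300],(320,400),interpolation=cv2.INTER_CUBIC)
cv2.imwrite('pics/c5.png',np.hstack([a,b]))
```

```text
[-1.01  0.75  0.69  1.71 -0.6   0.89 -1.11]
```

View pics/c5.png

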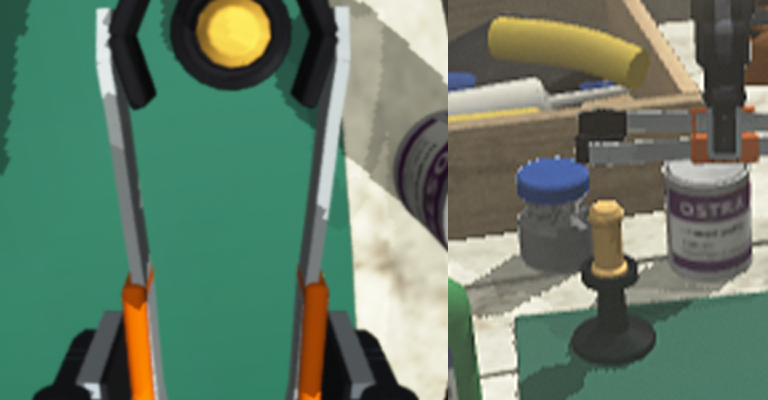

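The wrist crop shows the brass head (234,32) nearly centred between the jaw Vs, with hollows near (128,40) and (325,40). The side crop shows the tongs held roughly level, above the pull.

Run:
```python
from h import *
w=load('w5');s=load('s5');st=r.sense();R=np.array(st['tcp_rot']);p=np.array(st['tool_pos'])
W=lambda u,v:ray(w,(180+u/1.6-.2,100+v/1.6-.2),True)
S=lambda u,v:ray(s,(180+(u-448)/2.667-.3,130+v/2.667-.3))
tl=lambda X:np.round(R.T@(X-p)*1e3,1)
L,Rr=onz(W(128,40),.177),onz(W(325,40),.177);print('L,R',L,Rr,'mid tool',tl((L+Rr)/2),'gap',np.linalg.norm(L-Rr))
e=onz(W(155,97),.177);f=onz(W(297,97),.177);print('ends tool',tl(e),tl(f))
# left/far tip height: left jaw rear lower end etc.
print('leg L top near jaw tri',tri(W(103,10),S(592,141)))
h=onz(W(234,32),.115);print('head',h,tl(h))
for z in(.137,.157,.177): print(z,S and np.round([proj(s,p+R@np.array([.08,y,0])+np.array([0,0,z-p[2]])) for y in(-.022,.022)],1).tolist())
bw=cv2.cvtColor(w['frame'],cv2.COLOR_RGB2HSV);m=cv2.inRange(bw,(15,120,80),(32,255,255))[60:170,280:380];yx=np.argwhere(m);print('brass mask',yx.mean(0)+[60,280],len(yx),np.ptp(yx,0))
```

```text
L,R [0.57218808 0.38294718 0.177     ] [0.59341958 0.3471237  0.177     ] mid tool [ 77.2   0.9 -15.6] gap 0.04164250500991245
ends tool [ 64.8 -14.4 -15.6] [ 64.8  15.9 -15.6]
leg L top near jaw tri (array([0.57461255, 0.39026696, 0.17776992]), [np.float64(0.8274576099461017), np.float64(0.8274576099461177)])
head [0.58508178 0.36357941 0.115     ] [78.4  3.3 46.4]
0.137 [[236.5, 203.1], [237.8, 191.8]]
0.157 [[235.8, 192.8], [237.2, 181.8]]
0.177 [[235.1, 182.2], [236.5, 171.5]]
brass mask [119.11084625 325.76102503] 1678 [45 46]
```

>>> move_arm(moves="-0.1 0.2 0 0 0 0 0.58;-0.1 0.2 2 0 0 0 0.58;-0.1 0.2 4 0 0 0 0.58;-0.1 0.2 5.5 0 0 0 0.58;-0.1 0.2 7 0 0 0 0.58;-0.1 0.2 8.1 0 0 0 0.58;-0.1 0.2 8.1 0 0 0 0.58;-0.1 0.2 8.1 0 0 0 0.58")

```text
clock: 12.7
tool_pos: [0.5167, 0.3239, 0.0804]
tcp_rot: [[0.861, 0.508, 0.0], [0.508, -0.861, -0.0], [0.0, 0.0, -1.0]]
contact_force: [0.2, 1.0, -1.0]
gripper_width: 0.0498
finger_force: 6.9
```

Run:
```python
from h import *
for n in('wrist','side'): snap(n,n[0]+'6')
w=cv2.imread('pics/w6.png');s=cv2.imread('pics/s6.png')
a=cv2.resize(w[50:300,180:460],None,fx=1.6,fy=1.6,interpolation=cv2.INTER_CUBIC);b=cv2.resize(s[170:290,190:290],(333,400),interpolation=cv2.INTER_CUBIC)
cv2.imwrite('pics/c6.png',np.hstack([a,b]))
```

View pics/c6.png

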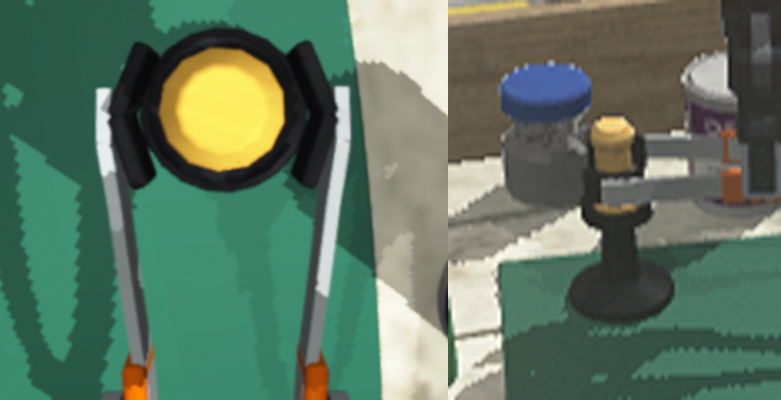

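The pull is centred between the Vs, its head at crop (222,108) and the hollows near row 112. The jaws are at neck height, so I'll close them.

>>> move_arm(moves="0 0 0 0 0 0 0.54;0 0 0 0 0 0 0.5;0 0 0 0 0 0 0.47;0 0 0 0 0 0 0.44;0 0 0 0 0 0 0.4;0 0 0 0 0 0 0.35;0 0 0 0 0 0 0.3;0 0 0 0 0 0 0.3", grip_force=50)

```text
clock: 13.6
tool_pos: [0.5166, 0.324, 0.0804]
tcp_rot: [[0.861, 0.508, 0.0], [0.508, -0.861, 0.0], [0.0, 0.0, -1.0]]
contact_force: [0.6, -0.8, -0.3]
gripper_width: 0.0387
finger_force: 50.1
```

>>> move_arm(moves="0 0 0 0 0 0 0.3;0 0 0 0 0 0 0.3;0 0 0 0 0 0 0.3;0 0 0 0 0 0 0.3")

```text
clock: 14.0
tool_pos: [0.5165, 0.324, 0.0803]
tcp_rot: [[0.861, 0.508, 0.0], [0.508, -0.861, 0.0], [0.0, 0.0, -1.0]]
contact_force: [0.8, 0.8, -0.5]
gripper_width: 0.0387
finger_force: 50.1
```

The grips stopped at 38.7 mm with 50 N, as they should on the neck. Now I'll lift 10 cm.

>>> move_arm(moves="0 0 -0.5 0 0 0 0.3;0 0 -2 0 0 0 0.3;0 0 -4 0 0 0 0.3;0 0 -6 0 0 0 0.3;0 0 -8 0 0 0 0.3;0 0 -9.3 0 0 0 0.3;0 0 -10 0 0 0 0.3;0 0 -10 0 0 0 0.3")

```text
clock: 14.8
tool_pos: [0.5167, 0.3242, 0.1813]
tcp_rot: [[0.861, 0.509, 0.001], [0.509, -0.861, 0.001], [0.001, -0.0, -1.0]]
contact_force: [-0.9, 0.3, -1.7]
gripper_width: 0.0388
finger_force: 50.5
```

>>> move_arm(moves="0 0 0 0 0 0 0.3;0 0 0 0 0 0 0.3;0 0 0 0 0 0 0.3;0 0 0 0 0 0 0.3;0 0 0 0 0 0 0.3")

```text
clock: 15.3
tool_pos: [0.5163, 0.3238, 0.18]
tcp_rot: [[0.861, 0.508, -0.0], [0.508, -0.861, -0.0], [-0.001, 0.0, -1.0]]
contact_force: [0.3, 0.2, -1.7]
gripper_width: 0.0385
finger_force: 50.5
```

Run:
```python
from h import *
for n in('top','side'): snap(n,n[0]+'7')
t=cv2.imread('pics/t7.png');s=cv2.imread('pics/s7.png')
cv2.imwrite('pics/c7.png',cv2.resize(np.hstack([s[100:480,150:470],t[80:460,130:470]]),None,fx=1.2,fy=1.2))
```

```text
(no output)
```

View pics/c7.png

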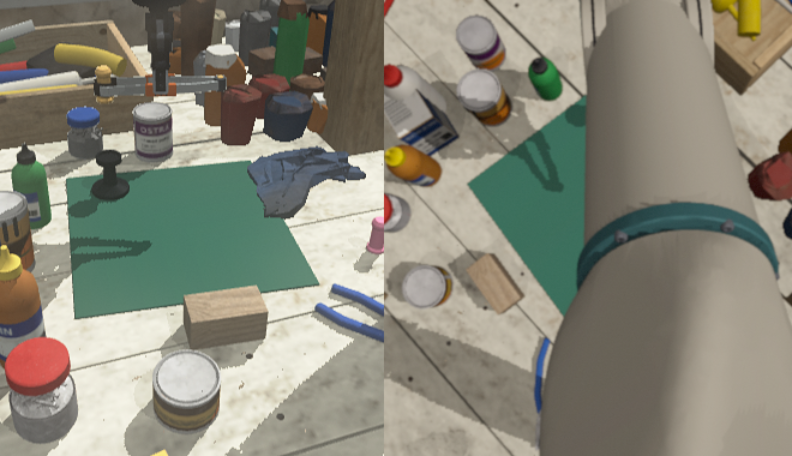

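The stand at (110,175) is empty and the pull is in the jaws at (104,82). The offcut stands upright on the bench at (225,315), off the mat, and the jar, bottle and tin stand where they were.

```bash
python3 -c "
from workcell import r
print(r.close_job())"
```

```text
the job is handed in; nothing more can be done
None
```

I set the offcut upright on the bench clear of the tongs, closed the tongs on the brass pull and lifted it 10 cm, then handed the job in at about 15 s with them still holding it and the jar, bottle and tin left in place.

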